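# Set a sine vise to 20 degrees on a gauge block stack

## Robot

A 6-joint arm with a two-finger parallel gripper is mounted at the origin on the work surface. World frame = base frame: x ahead of the robot, y to its left, z up, the work surface at z = 0. Lengths are in m, angles in rad, forces in N, time in s.
With the tool pointing down it reaches from about 0.4 to 0.825 m from the base axis. Payload 7 kg.
Tool frame: the origin (TCP) lies on the mounting face of the last link; the fingertips stand arm.tcp_to_tips ahead of it and the grasp point (between the pads) lies 159 mm ahead of it (arm.tcp_to_tips is the distance from the TCP to the fingertips, in m); z points along the fingers, y is the direction in which the jaws open and shut (so a half turn about z gives the same grasp; the last joint's range is limited). The gripper opens to 88 mm and grips with 3 to 60 N. Pads are 19 mm wide; open, the fingers measure 130 mm over their backs; the gripper's body (78 mm by 193 mm) begins 47 mm behind the grasp point.
Start: joints at [1.595, 0.359, 0.012, 0, -1.224, -0.288], TCP at [0.176, 0.652, 0.405] pointing down, gripper open.
Joint ranges: [-3.07, 3.07], [-1.43, 2.12], [-1.02, 1.25], [-3.03, 1.67], [-3.05, -0], [-3.03, 3.03]. Speed limits (rad/s): [2.39, 2.39, 3.01, 3.14, 3.14, 3.14].

## Interface

Orientations are given as [roll, pitch, yaw] about the fixed x, y, z axes, in that order (R = Rz(yaw) Ry(pitch) Rx(roll)).
In Python, from station import arm, cams, job_done, finder gives the robot as it stands.
- The arm moves only by the tool play_rows, never from a script. Its argument "targets" is a list that holds one entry, the list of rows, each a list of 4 numbers: the shift along the tool's x, y, z in m, then the turn about the tool's z in degrees. A call has 1 to 5 rows; each row is the pose to reach, as a shift and turn from the pose commanded when the call began, along the tool's axes at that moment; what a row does not reach only later rows make up. A row lasts 1/8 s, in which the tool goes at most 62.5 mm and 10.7 degrees, less where a joint would pass 70% of its speed; a pose out of reach is approached as far as the arm can. A call with a gripper value outside its range is refused whole. "grip" is the closure in counts, from 0 (fully open) to 255 (shut), set as the call begins (left out, the last holds). The fingers move at their own pace and stop on an object; "newtons" is the grip in N (left out, the last holds). Time passes only in rows, so rows that repeat a pose let the fingers close. It gives the time, the measured TCP pose, the force and the opening at its end, in the units of the state.
- arm.get_state(): the state, without advancing time (a new reading comes with each control period).
- cams.grab_frame(name): name is "side" or "top" or "wrist"; returns (picture, depth): 400x640x3 uint8, red, green, blue; 400x640 float32, m along the optical axis (not along the pixel's ray), 0 where there is no reading.
- cams.camera_params(name): a dict with "intrinsics" (3x3 intrinsics, pixels), "D" ([k1, k2, p1, p2, k3] as OpenCV has them; the pictures are not rectified), "position" and "attitude" of the camera in the world. Camera axes: x right, y down, z forward; pixel columns grow to the right and rows downward; lengths in m; the calibration is good to about 2 mm. A picture is of the moment at which its call begins: read the wrist's pose just before it. camera_params takes no time and is no camera call; for the wrist camera it gives the pose at the moment of the call.
- job_done(): hands the job in, once; it reports no verdict.
Trained networks look in the newest picture that a camera, given by its name, has taken for a name from the list of things; names that differ only in an ending like _2 or _b are one class to them, and where a whole thing is asked for, a point or a joint stands for the part that bears it (a point fixed in the world has none). Each returns a list of dicts, best first, with "score" (0 to 1); they miss things now and then, are a little off and sometimes report something else, mostly with a low value. They report only what shows in the picture. A call takes as long as a camera call. They do not tell look-alikes from the thing itself.
- finder.find_in(camera, query): "xyz" ([x, y, z] in m, in world coordinates, good to about 4 mm: the middle of the surface that is visible of it).
- finder.masks_of(camera, query): "mask" (400x640 bool, what is visible of it).
The state is a dict: "t": time; "q": joint angles; "qd": joint speeds; "joint_efforts": joint torques, N m; "eef_pos": TCP position; "ee_rot": TCP orientation; "force": force on the tool from outside, world axes, zero at the start; "moment": the same for the moment, N m; "width": finger opening in m.
Only numpy, scipy, OpenCV 4.12 (cv2) and the standard library are available. Lean on these libraries where they do the work, as an engineer would, in place of code of your own. Each camera call takes 0.05 s, during which the arm holds its last target. There are 200 camera calls.

## Task

Set the sine vise to 20 degrees for drilling the bracket clamped in it: lift the vise body by its free end, stand the gauge block stack that gives 20 degrees upright on the base under the free roller, and bring the vise body down until the roller rests on the stack. Then seat it with a steady downward push of about 20 N on the fixed jaw, so that the snug clamp holds the roller firmly on the stack; do not force the blocks. Leave the other two stacks, the coffee cup and the bottle where they stand.

Things in the scene. Friction and masses are not known exactly. Their poses are not given: they have to be found in the camera images.
- sine_base: Fixed base of the sine vise, bolted down. Origin: centre of its underside on the table; x runs from the free (open) end to the hinge end, y across, z up. Its flat ground top, 22 mm above the table, is 64 mm wide, from x = -80 to +90 mm; beyond each end a lug with bolt heads, up to 16 mm high, reaches 21 mm farther.
- hinge (a point): Point on the hinge axis of the vise body, on the base's centre line: 70 mm from the base's origin along its x, 32 mm above the table; the axis runs along the base's y. Cheeks at both sides reach 44 mm high.
- quadrant (a point): Top of the slotted quadrant plate fixed to the base on its -y side (plate 4 mm thick, outer face at y = -32 mm of the base): a curved strip 60 mm from the hinge axis, up to 88 mm above the table, between x = 0 and +45 mm of the base. The vise body's clamp knob and lever ride on it, out to y = -45 mm. Keep clear.
- vise_top (a joint): Tilt of the vise body about the hinge: 0 flat, up to 0.75 rad as the free (-x) end is lifted; 20 degrees = 0.349. Its clamp is left snug, so the body (about 0.9 kg) stays at any angle where let go, and stays pressed on what it was pressed on. At the fixed jaw, lifting takes about 10 to 15 N and pushing down 2 to 7 N; more means that the roller has met something.
- slab_end (a point): Middle of the free end face of the vise body's steel slab (126 x 50 x 16 mm). Flat, the slab spans x = -44 to +82 mm of the base, 36 to 52 mm above the table; on it stand the fixed jaw (x = -44 to -22 mm), the clamped aluminium bracket (to x = +22 mm, 26 mm wide, top at 89 mm) and the moving jaw. All turn with the hinge.
- jaw_top (a point): Centre of the top face (22 x 50 mm) of the fixed jaw; seen from the hinge axis, 103 mm along the slab towards the free end and 45 mm out at right angles. Its frame turns with the vise body (x along the slab to the hinge, y across, z out of the face). The jaw's flat sides, 50 mm apart, go 25 mm down to the equally wide slab and can be gripped from above.
- roller (a point): The free roller under the vise body's free end (the rules call it vise_top_c0): steel, 20 mm in diameter, 50 mm long along y. Origin on its axis at mid-length, exactly 100 mm from the hinge axis and at the hinge axis's height when the vise lies flat; so the stack height that sets an angle is 100 mm times its sine.
- rest_spot (a point): Point on the base's ground top right below the roller's axis when the vise stands at 20 degrees, on the base's centre line (24 mm from the base's origin towards the free end, 22 mm above the table).
- block_board: Fixed wooden board 85 x 225 x 12 mm, origin at the centre of its underside, its long side along its own y; the three stacks stand on it in a row 72 mm apart, in any order.
- stack_low_mid (a point): Centre of the lowest gauge block stack: steel blocks wrung together into one piece, 35 mm long (x), 9 mm thick (y), 25.9 mm high (z). About 65 g.
- stack_mid_mid (a point): Centre of the middle gauge block stack: one piece, 35 mm long (x), 9 mm thick (y), 34.2 mm high (z). About 85 g.
- stack_high_mid (a point): Centre of the highest gauge block stack: one piece, 35 mm long (x), 9 mm thick (y), 42.3 mm high (z). About 105 g.
- coffee_cup: Paper coffee cup, 84 mm wide and 115 mm high, origin at the centre of its underside. Bystander.
- pop_bottle: Drink bottle, 64 mm wide and 190 mm high, origin at the centre of its underside. Bystander.
Not all that is in view belongs to the job. What is shaped like the sine_base but pink or purple is not meant. What is shaped like the part that bears stack_mid_mid but purple is not meant.

How it is judged:
On the way, in this order (a step that is already met when the one before it is completed fails the run):
1. the vise body is lifted well above 20 degrees (value of joint vise_top above 0.37 rad), for 0.1 s.
2. the 34.2 mm stack stands upright on the base under the roller's place (x of stack_mid_mid in the frame of rest_spot between -0.016 and 0.016 m and y of stack_mid_mid in the frame of rest_spot between -0.022 and 0.022 m and z of stack_mid_mid in the frame of rest_spot below 0.0195 m and angle between stack_mid_mid's own z axis and vertical below 0.06 rad), for 0.1 s.
3. the roller is pushed firmly onto the stack (contact force between vise_top_c0 and anything else above 10 N and value of joint vise_top between 0.33 and 0.361 rad), for 0.2 s.
At the end, for the whole second after the job is handed in: The vise body stands at 20 degrees (within 0.7 degree) and still, its free roller bearing on the 34.2 mm stack (more than 3 N), and that stack stands upright on the base under the roller (its centre within 17 mm along and 24 mm across of the point below the roller's axis) (value of joint vise_top between 0.337 and 0.361 rad and contact force between vise_top_c0 and anything else above 3 N and velocity of joint vise_top between -0.02 and 0.02 rad/s and x of stack_mid_mid in the frame of rest_spot between -0.0175 and 0.0175 m and y of stack_mid_mid in the frame of rest_spot between -0.024 and 0.024 m and z of stack_mid_mid in the frame of rest_spot below 0.0195 m and angle between stack_mid_mid's own z axis and vertical below 0.05 rad); the robot touches nothing.
It fails at once if the gauge blocks are forced: the roller bears on them with over 35 N (contact force between vise_top_c0 and anything else above 35 N).
It fails at once if another gauge block stack is disturbed (distance of any of stack_low_mid, stack_high_mid from where it was at the start of the episode above 0.02 m).
It fails at once if the cup or the bottle is disturbed (distance of any of coffee_cup, pop_bottle from where it was at the start of the episode above 0.03 m).
It also fails if it takes over 70 s, if anything falls off the work surface, if the arm or the gripper's body presses on something with over 40 N, if the wrist force passes 120 N, or if a joint passes its speed limit or range.

## Working session

There is one attempt and no reset: what is moved stays moved. The work goes in short steps, Python scripts to look and compute and a tool call to move; the robot and the scene stay as the last step left them, time stands still between calls to the robot, and variables do not carry over. Pictures are saved under pics/ and viewed, about 8 in all and at most 12, crops included, and the job is handed in when it is done.

Besides the shell and the picture viewer there is one more tool, called as a command line: name --argument value ..., lists and objects as JSON in quotes. play_rows: Moves the arm, as the interface text tells. Its arguments: {"type":"object","properties":{"targets":{"type":"array","items":{"type":"array","items":{"type":"array","items":{"type":"number"}}}},"grip":{"type":"number"},"newtons":{"type":"number"}},"required":["targets"]}

```bash
mkdir -p pics; ls
cat > h.py <<'E'
import numpy as np, cv2
from scipy.spatial.transform import Rotation as R
from station import arm,cams,job_done,finder
def grab(n):
    P=cams.camera_params(n); im,d=cams.grab_frame(n); return im,d,P
def rot(P):
    a=np.array(P["attitude"],float)
    return a if a.shape==(3,3) else (R.from_euler('xyz',a).as_matrix() if a.size==3 else R.from_quat(a).as_matrix())
def world(P,d,uv):
    uv=np.array(uv,float).reshape(-1,2); z=d[uv[:,1].astype(int),uv[:,0].astype(int)]
    n=cv2.undistortPoints(uv[:,None],np.array(P["intrinsics"],float),np.array(P["D"],float))[:,0]
    return (np.c_[n,np.ones(len(n))]*z[:,None])@rot(P).T+np.array(P["position"])
def pix(P,X):
    c=(np.array(X,float).reshape(-1,3)-np.array(P["position"]))@rot(P)
    return cv2.projectPoints(c[:,None],np.zeros(3),np.zeros(3),np.array(P["intrinsics"],float),np.array(P["D"],float))[0][:,0]
def save(n,im): cv2.imwrite("pics/"+n,im[...,::-1])
E
python3 - <<'E'
from h import *
print(arm.get_state(),arm.tcp_to_tips)
for n in("top","side"):
    im,d,P=grab(n); save(n+"0.png",im); print(n,P)
    for q in("sine_base","vise_top","hinge","quadrant","jaw_top","roller","rest_spot","slab_end","block_board","stack_low_mid","stack_mid_mid","stack_high_mid","coffee_cup","pop_bottle"):
        print(q,[(np.round(r["xyz"],3).tolist(),round(r["score"],2),pix(P,r["xyz"])[0].astype(int).tolist()) for r in finder.find_in(n,q)][:4])
E
```

```text
pics
{'t': 0.0, 'q': array([ 1.59509888e+00,  3.59397774e-01,  1.10624030e-02, -3.39672286e-04,
       -1.22407648e+00, -2.88113511e-01]), 'qd': array([ 0.00058414, -0.00131297, -0.00200851, -0.00096492, -0.00101142,
        0.00140824]), 'joint_efforts': array([ 3.65491906e-04, -5.82710230e+01,  2.93077809e+01,  6.99805051e+00,
        7.07758343e-03, -1.36320973e-04]), 'eef_pos': array([0.17595727, 0.65146919, 0.40371882]), 'ee_rot': array([ 3.13995298e+00, -1.52934385e-04, -2.63926514e-01]), 'force': array([ 0.28924542, -0.92625439,  0.00699815]), 'moment': array([-0.03444139,  0.01241408, -0.05444339]), 'width': 0.08764533936796752} 0.1781
top {'intrinsics': array([[409.57264295,   0.        , 325.03015101],
       [  0.        , 409.57264295, 198.82835306],
       [  0.        ,   0.        ,   1.        ]]), 'D': array([0.02711953, 0.        , 0.        , 0.        , 0.        ]), 'position': array([0.38262342, 0.00454658, 1.2301053 ]), 'attitude': array([-3.04104302,  0.00351629, -1.56507755])}
sine_base [([0.347, -0.211, 0.053], 0.75, [402, 253]), ([0.377, 0.3, 0.05], 0.56, [
[... 2884 characters left out ...]
, ([0.535, 0.138, 0.064], 0.44, [308, 172])]
slab_end [([0.368, 0.299, 0.063], 0.93, [230, 161]), ([0.533, 0.141, 0.062], 0.72, [307, 172]), ([0.337, -0.235, 0.069], 0.57, [307, 279])]
block_board [([0.56, -0.184, 0.01], 0.91, [384, 251])]
stack_low_mid [([0.565, -0.164, 0.029], 0.56, [381, 239])]
stack_mid_mid [([0.484, -0.027, 0.018], 0.73, [321, 222]), ([0.534, 0.13, 0.034], 0.73, [309, 183]), ([0.559, -0.095, 0.033], 0.63, [362, 223]), ([0.465, -0.125, 0.021], 0.62, [335, 246])]
stack_high_mid [([0.564, -0.237, 0.039], 0.59, [401, 254])]
coffee_cup [([0.65, -0.365, 0.082], 0.74, [478, 261])]
pop_bottle [([0.648, -0.369, 0.081], 0.72, [478, 263]), ([0.68, 0.352, 0.088], 0.66, [317, 126])]
```

Run:
```python
import cv2
t=cv2.imread("pics/top0.png")
save=cv2.resize(t[110:310,180:480],None,fx=2.66,fy=2.66,interpolation=2); cv2.imwrite("pics/top0c.png",save)
```

```text
(no output)
```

View pics/top0c.png

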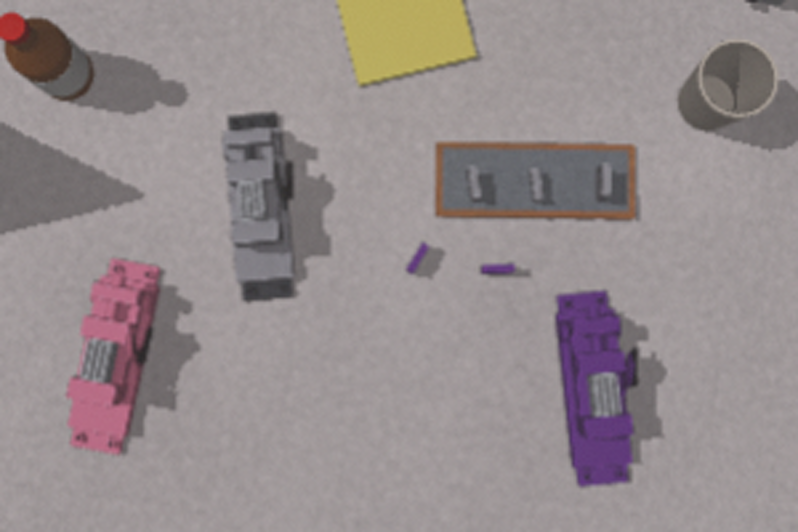

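View pics/side0.png

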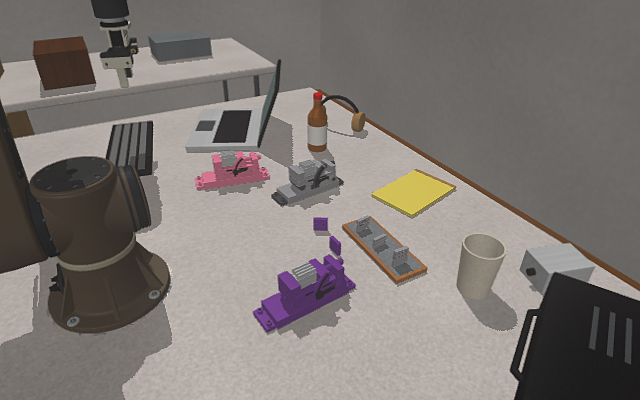

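Grey vise at top crop (260,205) / side (308,182) is the one meant; the pink (115,355) and purple (600,390) vises and the purple blocks (417,258), (497,268) are decoys. The free end and open base top face the robot, and the quadrant is on the right. The candidate stacks are on the board at crop (474,183), (537,183) and (605,180); next I measure their heights.

```bash
cat > m0.py <<'E'
from h import *
im,d,P=grab("top")
v,u=np.mgrid[110:310,180:480]; uv=np.c_[u.ravel(),v.ravel()]
X=world(P,d,uv).reshape(200,300,3); rgb=im[110:310,180:480].astype(int)
for n,c in (("L",(178,69)),("M",(202,69)),("R",(227,68))):
    w=X[c[1]-10:c[1]+11,c[0]-8:c[0]+9].reshape(-1,3); z=w[:,2]
    k=w[z>0.032]; print(n,np.round(np.sort(z)[-12:],4),len(k),np.round(k.mean(0),4), "board",np.median(z))
m=(X[...,0]>.40)&(X[...,0]<.68)&(X[...,1]>.09)&(X[...,1]<.21)&(X[...,2]>.01)
for lo,hi in((.01,.018),(.018,.03),(.03,.2)):
    k=X[m&(X[...,2]>lo)&(X[...,2]<hi)]; print(lo,len(k),k.min(0),k.max(0))
k=X[m][:,:2].astype(np.float32); print(cv2.minAreaRect(k))
# z profile along x
for x in np.arange(.42,.66,.006):
    s=X[m&(abs(X[...,0]-x)<.003)]
    if len(s): print(round(x,3),"y %.3f %.3f"%(s[:,1].min(),s[:,1].max()),"z med %.3f max %.3f"%(np.median(s[:,2]),s[:,2].max()))
E
python3 m0.py
```

```text
L [0.0457 0.0458 0.0467 0.047  0.0471 0.0474 0.0477 0.0479 0.0483 0.0484
 0.0485 0.0487] 41 [ 0.5648 -0.0873  0.0442] board 0.01204433979258357
M [0.0379 0.038  0.038  0.0388 0.039  0.0397 0.0397 0.0399 0.0399 0.0406
 0.0428 1.2301] 40 [ 0.5595 -0.1533  0.0668] board 0.011856203395177234
R [0.0539 0.0539 0.0544 0.0545 0.0545 0.0546 0.0549 0.0549 0.055  0.055
 0.056  0.056 ] 55 [ 0.5658 -0.2293  0.0497] board 0.012221737526068699
0.01 149 [0.43540751 0.11322518 0.01004297] [0.64745317 0.19176196 0.01795   ]
0.018 359 [0.4440731  0.11263024 0.01801619] [0.63943357 0.19136772 0.02877877]
0.03 972 [0.49155289 0.11142543 0.03003573] [0.62929861 0.19298687 0.0939233 ]
((0.5422350168228149, 0.14800047874450684), (0.21083535254001617, 0.07896117866039276), 5.083810806274414)
0.438 y 0.122 0.167 z med 0.010 max 0.013
0.444 y 0.119 0.163 z med 0.013 max 0.018
0.45 y 0.119 0.170 z med 0.013 max 0.021
0.456 y 0.122 0.178 z med 0.019 max 0.027
0.462 y 0.113 0.178 z med 0.021 max 0.027
0.468 y 0.113 0.178 z med 0.022 max 0.026
0.474 y 0.113 0.179 z med 0.022 max 0.027
0.48 y 0.114 0.178 z med 0.02
[... 481 characters left out ...]
.112 0.186 z med 0.059 max 0.090
0.558 y 0.112 0.189 z med 0.075 max 0.091
0.564 y 0.112 0.190 z med 0.077 max 0.083
0.57 y 0.112 0.180 z med 0.077 max 0.087
0.576 y 0.112 0.184 z med 0.077 max 0.085
0.582 y 0.112 0.182 z med 0.073 max 0.080
0.588 y 0.115 0.189 z med 0.053 max 0.074
0.594 y 0.127 0.192 z med 0.052 max 0.069
0.6 y 0.126 0.192 z med 0.054 max 0.074
0.606 y 0.126 0.193 z med 0.068 max 0.075
0.612 y 0.126 0.193 z med 0.068 max 0.074
0.618 y 0.128 0.169 z med 0.066 max 0.073
0.624 y 0.132 0.169 z med 0.066 max 0.074
0.63 y 0.130 0.189 z med 0.013 max 0.068
0.636 y 0.134 0.192 z med 0.014 max 0.019
0.642 y 0.140 0.192 z med 0.014 max 0.019
0.648 y 0.144 0.156 z med 0.010 max 0.014
```

L stands 34.2 mm above the board (z 46.2) at about (0.565, -0.088), so it is the mid stack; M is the low one and R the high one. The vise is flat, with base yaw of about 5° and centre near (0.537, 0.153). I go above the vise for a close look.

play_rows --targets '[[[0.222,0.2,0,-10],[0.222,0.2,0,-10],[0.222,0.2,0,-10],[0.222,0.2,0,-10],[0.222,0.2,0,-10]]]' --grip 0

```text
t: 2.17
eef_pos: [0.339, 0.3985, 0.4051]
ee_rot: [-3.141, -0.0, -0.09]
force: [0.2, 1.0, -0.1]
width: 0.0875
```

```bash
cat >> h.py <<'E'
def go(xyz,yaw=None):
    """shift (tool axes) and turn to bring the TCP to xyz / yaw"""
    s=arm.get_state(); M=R.from_euler('xyz',s["ee_rot"]).as_matrix()
    dy=0 if yaw is None else np.degrees(s["ee_rot"][2]-yaw)
    return np.round(M.T@(np.array(xyz)-s["eef_pos"]),4).tolist(),round(dy,2)
E
python3 - <<'E'
from h import *
s=arm.get_state(); P=cams.camera_params("wrist"); M=R.from_euler('xyz',s["ee_rot"]).as_matrix()
print(s["t"],s["eef_pos"],s["ee_rot"],"cam in tool",M.T@(P["position"]-s["eef_pos"]),"\n",M.T@rot(P)); print(go([.48,.15,.40],.089)); print(P["intrinsics"])
E
```

```text
2.175 [0.33903567 0.39845282 0.40507937] [-3.14091061e+00 -2.96994986e-04 -8.96694863e-02] cam in tool [0.0747106  0.00045553 0.01946581] 
 [[ 4.21764097e-04 -9.59844009e-01 -2.80533956e-01]
 [ 9.99999885e-01  4.68938878e-04 -1.01036342e-04]
 [ 2.28532406e-04 -2.80533881e-01  9.59844096e-01]]
([0.1626, 0.2348, 0.005], np.float64(-10.24))
[[298.64114388   0.         322.5709966 ]
 [  0.         298.64114388 195.88882705]
 [  0.           0.           1.        ]]
```

play_rows --targets '[[[0.2,0.235,0.04,-10.2],[0.2,0.235,0.04,-10.2],[0.2,0.235,0.04,-10.2],[0.2,0.235,0.04,-10.2],[0.2,0.235,0.04,-10.2]]]'

```text
t: 2.8
eef_pos: [0.5167, 0.1479, 0.3651]
ee_rot: [-3.141, -0.001, 0.089]
force: [0.8, 0.9, 0.6]
width: 0.088
```

play_rows --targets '[[[0,0,0,0],[0,0,0,0]]]'

```text
t: 3.05
eef_pos: [0.5159, 0.1493, 0.3648]
ee_rot: [-3.142, 0.0, 0.087]
force: [-0.9, -0.0, -0.3]
width: 0.0877
```

Run:
```python
from h import *
s=arm.get_state(); print(s["eef_pos"],s["ee_rot"])
im,d,P=grab("wrist"); save("w1.png",im); np.savez("w1.npz",im=im,d=d,**{k:np.array(v) for k,v in P.items()})
```

```text
[0.51592378 0.14933533 0.36480926] [-3.14156239e+00  1.38494277e-05  8.73840041e-02]
```

View pics/w1.png

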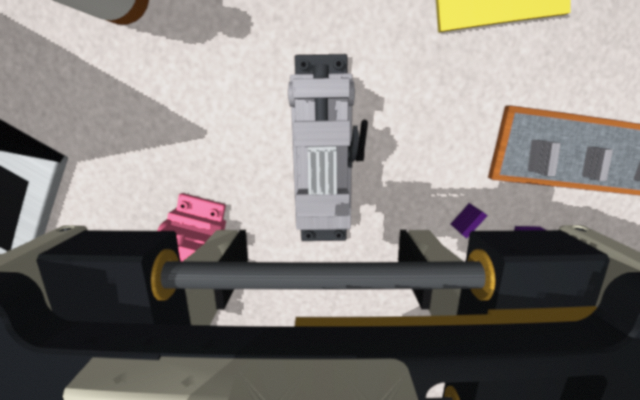

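The view shows the grey vise: lugs at (320,63) and (324,234), fixed jaw near (323,205), lever at (361,140). The right-hand image edge shows two of the stacks. Next I fit the base.

```bash
cat > fit.py <<'E'
from h import *
f=np.load("w1.npz"); im,d=f["im"],f["d"]; P={k:f[k] for k in("intrinsics","D","position","attitude")}
v,u=np.mgrid[45:250,270:380]; X=world(P,d,np.c_[u.ravel(),v.ravel()]).reshape(205,110,3); g=im[45:250,270:380].astype(int)
dark=(g.max(-1)<85)&(X[...,2]>.004)&(X[...,2]<.024)
for n,w in(("far",X[...,0]>.62),("near",X[...,0]<.47)):
    k=X[dark&w]; print(n,len(k),cv2.minAreaRect(k[:,:2].astype(np.float32)),np.median(k[:,2]))
c={n:np.array(cv2.minAreaRect(X[dark&w][:,:2].astype(np.float32))[0]) for n,w in(("far",X[...,0]>.62),("near",X[...,0]<.47))}
e=c["far"]-c["near"]; print("len",np.linalg.norm(e),"yaw",np.degrees(np.arctan2(e[1],e[0])))
j=X[(X[...,2]>.070)&(X[...,2]<.084)&(X[...,0]<.53)]; print("jaw",len(j),cv2.minAreaRect(j[:,:2].astype(np.float32)),j.mean(0))
a=X[(X[...,2]>.015)&(X[...,2]<.027)&(X[...,0]>.46)&(X[...,0]<.49)]; print("basetop",cv2.minAreaRect(a[:,:2].astype(np.float32)),np.median(a[:,2]))
E
python3 fit.py
```

```text
far 722 ((0.635640025138855, 0.16144247353076935), (0.017290541902184486, 0.05270331725478172), 6.671086311340332) 0.010913469156476174
near 401 ((0.444900244474411, 0.14180941879749298), (0.014418662525713444, 0.05247020348906517), 5.90672492980957) 0.011029229194849555
len 0.19174754435475835 yaw 5.876821111328894
jaw 1490 ((0.5119321942329407, 0.14896418154239655), (0.03726368397474289, 0.0501507930457592), 6.599066734313965) [0.50818597 0.14842893 0.08015669]
basetop ((0.47472870349884033, 0.1452152132987976), (0.0293702632188797, 0.06600864976644516), 0.06024011969566345) 0.022586859046940078
```

play_rows --targets '[[[-0.0135,0.0005,0.06,-1],[-0.0135,0.0005,0.11,-1],[-0.0135,0.0005,0.141,-1],[-0.0135,0.0005,0.141,-1],[-0.0135,0.0005,0.141,-1]]]' --grip 0

```text
t: 3.72
eef_pos: [0.5027, 0.1492, 0.2252]
ee_rot: [-3.141, -0.002, 0.108]
force: [0.4, -0.1, 0.3]
width: 0.0876
```

play_rows --targets '[[[0,0,0,0],[0,0,0,0],[0,0,0,0],[0,0,0,0],[0,0,0,0]]]' --grip 255 --newtons 30

```text
t: 4.35
eef_pos: [0.5024, 0.148, 0.2239]
ee_rot: [-3.141, -0.0, 0.106]
force: [-1.1, 0.3, 1.3]
width: 0.0494
```

play_rows --targets '[[[0.0019,0,-0.005,0],[0.0038,0,-0.0101,0],[0.006,0,-0.015,0],[0.0086,0,-0.0198,0],[0.0086,0,-0.0198,0]]]' --newtons 35

```text
t: 4.97
eef_pos: [0.5099, 0.1488, 0.242]
ee_rot: [3.141, 0.004, 0.105]
force: [-1.4, 4.9, -11.5]
width: 0.0501
```

play_rows --targets '[[[0.0058,0,-0.0092,0],[0.0124,0,-0.0177,0],[0.0198,0,-0.0255,0],[0.028,0,-0.0326,0],[0.028,0,-0.0326,0]]]'

```text
t: 5.6
eef_pos: [0.5365, 0.1516, 0.2742]
ee_rot: [3.141, 0.008, 0.105]
force: [-9.5, 5.1, -3.9]
width: 0.0498
```

play_rows --targets '[[[0.0045,0,-0.0032,0],[0.0089,0,-0.0062,0],[0.0107,0,-0.0073,0],[0.0107,0,-0.0073,0],[0.0107,0,-0.0073,0]]]'

```text
t: 6.22
eef_pos: [0.5459, 0.1526, 0.2807]
ee_rot: [3.141, 0.01, 0.104]
force: [-13.5, 7.0, -5.3]
width: 0.0499
```

Run:
```python
from h import *
im,d,P=grab("side"); save("s2.png",cv2.resize(im[120:240,230:400],None,fx=4,fy=4,interpolation=2)); print(arm.get_state()["eef_pos"],arm.get_state()["force"])
```

```text
[0.54587946 0.15257231 0.28068515] [-13.52907724   6.84357247  -5.25137274]
```

View pics/s2.png

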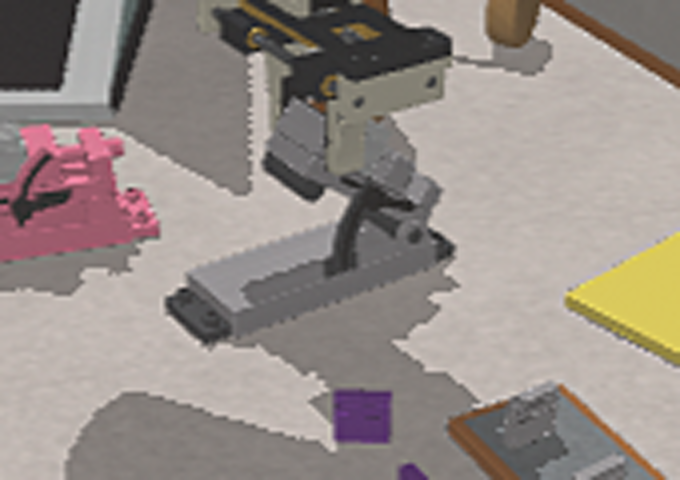

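The picture shows the vise body lifted to about 40°, with the base top under it clear. I release, rise and go to the stacks.

play_rows --targets '[[[0,0,0,0],[0,0,0,0],[0,0,0,0],[0,0,-0.04,0],[0,0,-0.1,0]]]' --grip 0

```text
t: 6.9
eef_pos: [0.5492, 0.1526, 0.3832]
ee_rot: [3.14, 0.003, 0.106]
force: [1.3, -0.3, -0.3]
width: 0.0871
```

play_rows --targets '[[[-0.055,0.06,0.01,3],[-0.055,0.12,0.01,6],[-0.055,0.18,0.01,6],[-0.055,0.24,0.01,6],[-0.055,0.24,0.01,6]]]'

```text
t: 7.52
eef_pos: [0.52, -0.095, 0.3737]
ee_rot: [3.141, -0.0, -0.003]
force: [-0.4, 0.1, -0.4]
width: 0.088
```

play_rows --targets '[[[0,0,0,0],[0,0,0,0]]]'

```text
t: 7.78
eef_pos: [0.5203, -0.0907, 0.3736]
ee_rot: [-3.141, -0.0, 0.002]
force: [-0.3, -1.2, 0.2]
width: 0.0881
```

Run:
```python
from h import *
s=arm.get_state(); print(s["t"],s["eef_pos"],s["ee_rot"],s["force"])
im,d,P=grab("wrist")
c=pix(P,[.565,-.09,.046])[0]; print(c)
v,u=np.mgrid[20:235,100:640]; X=world(P,d,np.c_[u.ravel(),v.ravel()])
B=np.array([[.563,-.09],[.561,-.157],[.565,-.232]])
for b in B:
    k=X[(np.linalg.norm(X[:,:2]-b,axis=1)<.03)&(X[:,2]>.030)&(X[:,2]<.07)]
    t=k[k[:,2]>np.percentile(k[:,2],60)-.004]
    print(len(k),"z",np.round(np.percentile(k[:,2],[50,80,95]),4),cv2.minAreaRect(t[:,:2].astype(np.float32)),len(t))
save("w3.png",cv2.resize(im[40:240,200:600],None,fx=2,fy=2,interpolation=2))
```

```text
7.775 [ 0.52026025 -0.09065105  0.37361553] [-3.14148917e+00 -2.70807580e-04  2.42360711e-03] [-0.34162032 -1.15359006  0.19774604]
[321.74547329 139.4253549 ]
304 z [0.0465 0.0471 0.0477] ((0.5634565353393555, -0.08822242170572281), (0.03426026925444603, 0.00901551079005003), 7.9269304275512695) 298
333 z [0.0381 0.0389 0.0394] ((0.5626806616783142, -0.15830865502357483), (0.035306576639413834, 0.00927051343023777), 6.861010551452637) 308
647 z [0.053  0.0546 0.0554] ((0.5653688311576843, -0.2309192419052124), (0.010292797349393368, 0.03519396483898163), 86.9808349609375) 377
```

View pics/w3.png

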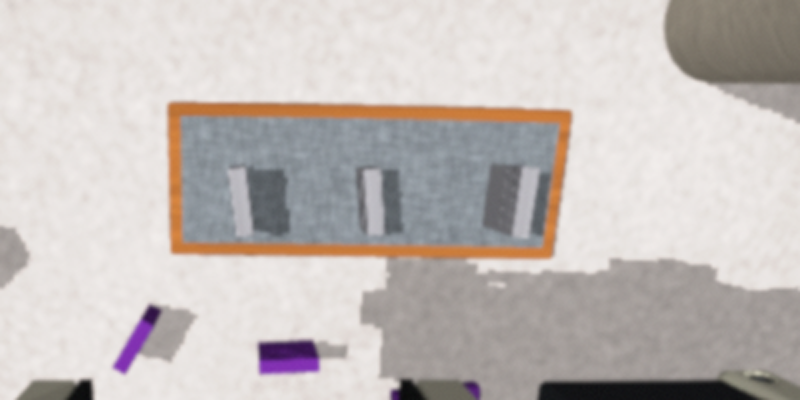

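Crop: the three grey stacks are at (240,200), (373,200) and (525,200), with purple decoys at (137,340) and (288,357). Measured tops are 34.5, 26.5 and 42 mm above the board, so the left one at (240,200) is the 34.2 mm stack, centre (0.5635, -0.0882), yaw 7.9°. I grip it about 14 mm towards its near end, so that the gripper body clears the raised vise later.

play_rows --targets '[[[0.029,-0.0005,0.04,-7.8],[0.029,-0.0005,0.09,-7.8],[0.029,-0.0005,0.12,-7.8],[0.029,-0.0005,0.12,-7.8],[0.029,-0.0005,0.12,-7.8]]]' --grip 150

```text
t: 8.45
eef_pos: [0.55, -0.0901, 0.2549]
ee_rot: [3.141, -0.002, 0.139]
force: [-1.1, -0.4, 1.4]
width: 0.0432
```

Run:
```python
from h import *
s=arm.get_state(); print(s["eef_pos"],s["ee_rot"],s["width"],go([.5496,-.0901,.196],.138))
```

```text
[ 0.54999211 -0.09013994  0.25485213] [ 3.14121971e+00 -1.63486795e-03  1.39302333e-01] 0.043217013792355694 ([-0.0005, -0.0001, 0.0589], np.float64(0.07))
```

play_rows --targets '[[[0,0,0.03,0],[0,0,0.05,0],[0,0,0.058,0],[0,0,0.058,0],[0,0,0.058,0]]]'

```text
t: 9.07
eef_pos: [0.5498, -0.0908, 0.1968]
ee_rot: [3.142, -0.002, 0.138]
force: [-0.4, -0.2, 0.4]
width: 0.0359
```

play_rows --targets '[[[0,0,0,0],[0,0,0,0],[0,0,0,0],[0,0,0,0],[0,0,0,0]]]' --grip 255 --newtons 20

```text
t: 9.7
eef_pos: [0.5492, -0.091, 0.1956]
ee_rot: [3.142, -0.0, 0.138]
force: [0.7, 0.7, 1.3]
width: 0.0089
```

play_rows --targets '[[[0,0,-0.03,0],[0,0,-0.08,0],[0,0,-0.12,0],[0,0,-0.12,0],[0,0,-0.12,0]]]'

```text
t: 10.32
eef_pos: [0.5487, -0.0909, 0.3149]
ee_rot: [-3.141, 0.001, 0.137]
force: [-0.2, 1.1, -0.6]
width: 0.009
```

Run:
```python
from h import *
s=arm.get_state(); O=np.array([.5353,.1511]); a=.105; e=np.array([np.cos(a),np.sin(a)])
p=O-.060*e; q=O-.095*e; print(s["eef_pos"],s["force"],s["width"],p,q,go([*q,s["eef_pos"][2]],a),go([*p,.212],a))
```

```text
[ 0.54870316 -0.09094591  0.3149366 ] [-0.18438739  1.08827442 -0.55560163] 0.008954994647136139 [0.47563045 0.14481157] [0.44082321 0.14114332] ([-0.0751, -0.2447, 0.0002], np.float64(1.85)) ([-0.0401, -0.2435, 0.1031], np.float64(1.85))
```

play_rows --targets '[[[-0.04,-0.055,0,1.8],[-0.04,-0.11,0,1.8],[-0.04,-0.17,0,1.8],[-0.04,-0.225,0,1.8],[-0.04,-0.2435,0,1.8]]]'

```text
t: 10.95
eef_pos: [0.4754, 0.1471, 0.3142]
ee_rot: [3.141, 0.002, 0.109]
force: [-1.3, -0.1, -1.0]
width: 0.009
```

play_rows --targets '[[[0,0,0,0],[0,0,0.03,0],[0,0,0.06,0],[0,0,0.08,0],[0,0,0.08,0]]]'

```text
t: 11.58
eef_pos: [0.4756, 0.143, 0.2337]
ee_rot: [3.139, 0.004, 0.104]
force: [-0.8, 0.6, -0.3]
width: 0.0084
```

Run:
```python
from h import *
s=arm.get_state(); O=np.array([.5353,.1511]); a=.105; e=np.array([np.cos(a),np.sin(a)])
p=O-.060*e; print(s["eef_pos"],s["force"],s["width"],go([*p,.206],a))
im,d,P=grab("side"); save("s4.png",cv2.resize(im[120:240,230:400],None,fx=4,fy=4,interpolation=2))
```

```text
[0.47561641 0.1430477  0.233651  ] [-0.79443157  0.64260868 -0.33853555] 0.008386951961632931 ([0.0003, -0.0018, 0.0276], np.float64(-0.03))
```

View pics/s4.png

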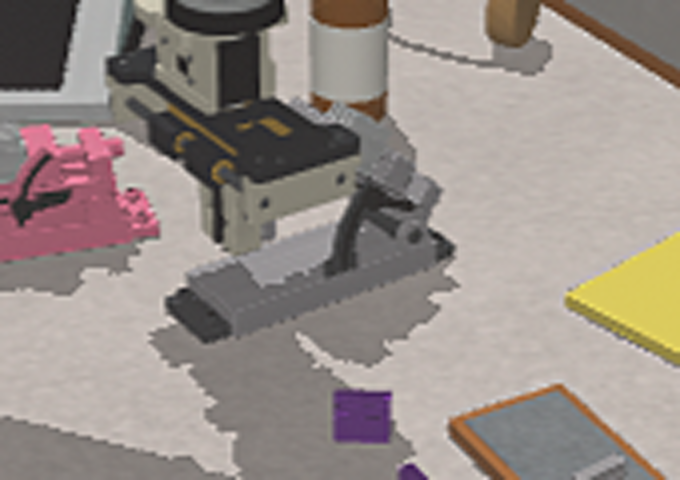

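The picture shows the gripper hanging over the open base in front of the raised body, clear of it. I lower the stack.

play_rows --targets '[[[0,-0.0018,0.012,0],[0,-0.0018,0.022,0],[0,-0.0018,0.026,0],[0,-0.0018,0.0275,0],[0,-0.0018,0.0285,0]]]'

```text
t: 12.25
eef_pos: [0.4761, 0.1467, 0.2071]
ee_rot: [-3.142, -0.0, 0.106]
force: [-0.1, 0.1, -0.1]
width: 0.0087
```

play_rows --targets '[[[0,0,0,0],[0,0,0,0]]]'

```text
t: 12.5
eef_pos: [0.476, 0.1466, 0.2072]
ee_rot: [-3.141, -0.0, 0.106]
force: [0.1, -0.9, -0.5]
width: 0.0091
```

play_rows --targets '[[[0,0,0.001,0],[0,0,0.002,0],[0,0,0.002,0]]]'

```text
t: 12.88
eef_pos: [0.476, 0.1466, 0.2056]
ee_rot: [-3.142, -0.0, 0.107]
force: [-3.4, 0.4, 7.3]
width: 0.0089
```

play_rows --targets '[[[0,0,0,0],[0,0,0,0],[0,0,0,0],[0,0,-0.04,0],[0,0,-0.1,0]]]' --grip 140

```text
t: 13.5
eef_pos: [0.4755, 0.1462, 0.3045]
ee_rot: [3.139, 0.004, 0.106]
force: [2.4, 1.3, -1.0]
width: 0.0396
```

play_rows --targets '[[[-0.025,0,-0.02,0],[-0.025,0,-0.02,0],[-0.025,0,-0.02,0],[-0.025,0,-0.02,0],[-0.025,0,-0.02,0]]]' --grip 255

```text
t: 14.12
eef_pos: [0.4513, 0.1439, 0.3241]
ee_rot: [3.141, 0.002, 0.106]
force: [-0.1, -0.9, -0.8]
width: 0.0009
```

```bash
cat > chk.py <<'E'
import sys
from h import *
O=np.array([.5353,.1511]); a=.105; Rb=np.array([[np.cos(a),np.sin(a)],[-np.sin(a),np.cos(a)]])
s=arm.get_state(); print("t",s["t"],s["eef_pos"],"tcp base",Rb@(s["eef_pos"][:2]-O),s["ee_rot"][2],s["width"])
im,d,P=grab("wrist")
v,u=np.mgrid[0:260,150:500]; X=world(P,d,np.c_[u.ravel(),v.ravel()]); X[:,:2]=(X[:,:2]-O)@Rb.T
t=X[(abs(X[:,1])<.028)&(X[:,0]>-.08)&(X[:,0]<-.005)&(X[:,2]>.050)&(X[:,2]<.062)]
print("stack top",len(t),np.median(t[:,2]),cv2.minAreaRect(t[:,:2].astype(np.float32)),t.min(0),t.max(0))
k=X[(abs(X[:,1])<.020)&(X[:,2]>.075)&(X[:,2]<.2)]; print("vise pts min x",k[k[:,0].argsort()[:5]])
save(sys.argv[1],cv2.resize(im[0:250,200:450],None,fx=2,fy=2,interpolation=2))
E
python3 chk.py w5.png
```

```text
t 14.125 [0.45133478 0.14388418 0.3240846 ] tcp base [-0.08425906  0.00162408] 0.10596064374370817 0.0009250111423967529
stack top 459 0.05638197732434125 ((-0.04461529850959778, 0.0016837967559695244), (0.03421417623758316, 0.008467739447951317), 0.2542029321193695) [-0.06171093 -0.00262523  0.05074614] [-0.02749328  0.00585002  0.05846426]
vise pts min x [[-0.08054478 -0.00371333  0.16441259]
 [-0.08023217  0.00610664  0.16505097]
 [-0.08016808  0.00613622  0.1640442 ]
 [-0.079838   -0.00417574  0.16580861]
 [-0.07961887 -0.00368168  0.16511701]]
```

View pics/w5.png

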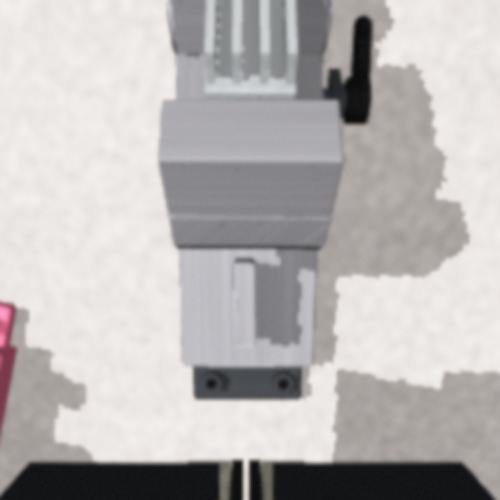

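The stack stands upright at base x -45 mm (crop (245,303)) and the raised body is clear of it. I push it about 14 mm further in with the closed fingers.

play_rows --targets '[[[-0.003,0,0.05,0],[-0.003,0,0.09,0],[-0.003,0,0.106,0],[-0.003,0,0.106,0],[-0.003,0,0.106,0]]]'

```text
t: 14.8
eef_pos: [0.4486, 0.1438, 0.2195]
ee_rot: [-3.141, -0.001, 0.106]
force: [0.3, 0.3, 0.4]
width: 0.0004
```

play_rows --targets '[[[0.006,0,0,0],[0.012,0,0,0],[0.017,0,0,0],[0.021,0,0,0],[0.025,0,0,0]]]'

```text
t: 15.42
eef_pos: [0.4732, 0.1461, 0.219]
ee_rot: [3.141, 0.0, 0.106]
force: [-1.1, 0.3, 0.3]
width: 0.0005
```

Run:
```python
from h import *
exec(open("chk.py").read().replace('import sys','').replace('sys.argv[1]','"w6.png"'))
```

```text
t 15.425 [0.4731753  0.14612294 0.21896013] tcp base [-0.06230418  0.00156147] 0.10601053781353587 0.0004751093128072482
stack top 842 0.056551227956278094 ((-0.04715760052204132, 0.0013636001385748386), (0.027791103348135948, 0.012378892861306667), 0.4238186776638031) [-0.06102016 -0.00485959  0.05032605] [-0.03330382  0.00764394  0.06193137]
vise pts min x [[-0.05424853 -0.0003223   0.07558361]
 [-0.05401923  0.00336486  0.07602161]
 [-0.05396977 -0.00264054  0.07513631]
 [-0.05393681  0.0001379   0.07520431]
 [-0.05393641  0.0024513   0.07521214]]
```

play_rows --targets '[[[0.002,0,0,0],[0.004,0,0,0],[0.004,0,0,0],[-0.008,0,0,0],[-0.02,0,-0.01,0]]]'

```text
t: 16.1
eef_pos: [0.4518, 0.1436, 0.2287]
ee_rot: [3.141, 0.002, 0.106]
force: [-0.1, 0.8, 0.3]
width: 0.0006
```

play_rows --targets '[[[0,0,-0.05,0],[0,0,-0.1,0],[0,0,-0.1,0],[0,0,-0.1,0]]]' --grip 0

```text
t: 16.6
eef_pos: [0.4522, 0.1438, 0.3295]
ee_rot: [-3.141, -0.001, 0.106]
force: [-0.1, 0.2, -1.3]
width: 0.0348
```

```bash
python3 chk.py w7.png
```

```text
t 16.6 [0.45216505 0.14381738 0.32946284] tcp base [-0.08344036  0.00147062] 0.1063184342756498 0.034791078340131246
stack top 340 0.05640214994390147 ((-0.03500229865312576, 0.0034662652760744095), (0.027642568573355675, 0.009016664698719978), 10.796341896057129) [-0.04912839 -0.00307474  0.05446704] [-0.0222311   0.01036716  0.05878406]
vise pts min x [[-0.0921705   0.01904957  0.15471439]
 [-0.09199998 -0.01625921  0.15486769]
 [-0.09168857  0.01906594  0.15440768]
 [-0.09093443 -0.0161491   0.15565935]
 [-0.09078245  0.01899084  0.15490164]]
```

View pics/w7.png

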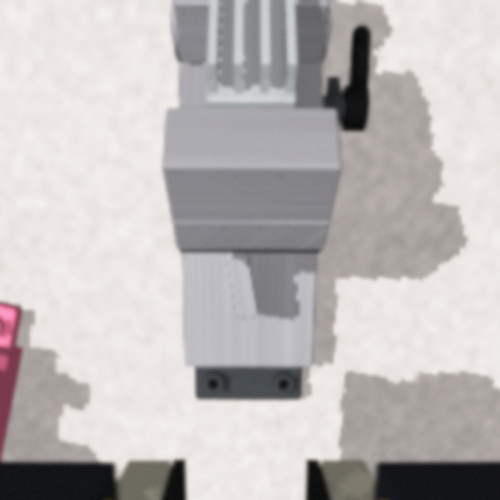

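The stack's rear end is at base x -49 mm, at crop (262,315), and its yaw is about 11°. That puts the centre near (-31, +3.5) mm, inside the window around -24. Now I regrip the jaw.

play_rows --targets '[[[0.03,0.001,-0.035,0],[0.09,0.001,-0.035,0],[0.094,0.001,-0.035,0],[0.094,0.001,0.0,0],[0.094,0.001,0.048,0]]]' --grip 0

```text
t: 17.27
eef_pos: [0.5463, 0.1529, 0.2797]
ee_rot: [-3.141, -0.0, 0.106]
force: [0.6, 0.3, -0.2]
width: 0.0858
```

play_rows --targets '[[[0,0,0,0],[0,0,0,0],[0,0,0,0],[0,0,0,0],[0,0,0,0]]]' --grip 255 --newtons 35

```text
t: 17.9
eef_pos: [0.547, 0.1527, 0.2823]
ee_rot: [3.141, -0.001, 0.107]
force: [-0.8, -4.0, 5.9]
width: 0.0499
```

play_rows --targets '[[[-0.0077,0,0.0054,0],[-0.0149,0,0.0115,0],[-0.0213,0,0.0178,0],[-0.0213,0,0.0178,0],[-0.0213,0,0.0178,0]]]'

```text
t: 18.52
eef_pos: [0.5263, 0.1506, 0.2642]
ee_rot: [-3.141, -0.003, 0.106]
force: [2.8, -5.1, 2.7]
width: 0.05
```

```bash
cat > th.py <<'E'
from h import *
O=np.array([.5353,.1511]); a=.105; s=arm.get_state()
x=np.array([np.cos(a),np.sin(a)])@(s["eef_pos"][:2]-O)-.070; z=s["eef_pos"][2]-.191
t=np.arctan2(z,-x)-np.arctan2(33,103); print("rel",x*1e3,z*1e3,"r",np.hypot(x,z)*1e3,"theta",t,np.degrees(t),"F",s["force"],"t",s["t"])
E
python3 th.py
```

```text
rel -79.044741780397 73.22464124637168 r 107.74933544476957 theta 0.43713918436154947 25.046230323707984 F [ 2.76786676 -5.06665651  2.7480578 ] t 18.525
```

play_rows --targets '[[[-0.0022,0,0.0024,0],[-0.0044,0,0.0048,0],[-0.0044,0,0.0048,0],[-0.0044,0,0.0048,0]]]'

```text
t: 19.02
eef_pos: [0.5227, 0.1502, 0.2604]
ee_rot: [-3.141, -0.005, 0.107]
force: [4.7, -7.2, 6.5]
width: 0.0496
```

```bash
python3 th.py
```

```text
rel -82.66441005944266 69.38536186043426 r 107.92466414577851 theta 0.38823044488982833 22.24396597067346 F [ 4.70802656 -7.15044342  6.45506152] t 19.025
```

play_rows --targets '[[[-0.0008,0,0.001,0],[-0.0016,0,0.002,0],[-0.0016,0,0.002,0]]]'

```text
t: 19.4
eef_pos: [0.5221, 0.1501, 0.2603]
ee_rot: [-3.141, -0.008, 0.108]
force: [4.7, -9.1, 19.1]
width: 0.0495
```

```bash
python3 th.py
```

```text
rel -83.26008459345196 69.27535739089247 r 108.31120361322118 theta 0.38391675152729327 21.996809546886606 F [ 4.6596597  -9.05679991 19.14868633] t 19.4
```

Run:
```python
from h import *
O=np.array([.5353,.1511]); a=.105; Rb=np.array([[np.cos(a),np.sin(a)],[-np.sin(a),np.cos(a)]])
for n in("wrist","top"):
    im,d,P=grab(n); v,u=np.mgrid[0:400,0:640]; X=world(P,d,np.c_[u.ravel(),v.ravel()]); X[:,:2]=(X[:,:2]-O)@Rb.T
    for nm,th in(("free",None),):
        k=X[(abs(X[:,1])<.022)&(X[:,0]>-.04)&(X[:,0]<.1)&(X[:,2]>.04)&(X[:,2]<.15)]
        # rotate into slab frame for candidate tilts: score sharpness of height histogram
        best=[]
        for t in np.arange(.28,.46,.005):
            r=k[:,[0,2]]-[.07,.032]; w=-r[:,0]*np.sin(t)*-1*-1
            h=r[:,1]*np.cos(t)+r[:,0]*np.sin(t)
            H=np.histogram(h,np.arange(0,.08,.0005))[0]; best.append((np.sum(H.astype(float)**2)/len(k)**2,t,np.argsort(H)[-5:]*.5))
        best.sort(key=lambda b:-b[0]); print(n,len(k)); [print("  %.4f theta %.3f"%b[:2],b[2]) for b in best[:4]]
```

```text
wrist 16871
  0.0425 theta 0.350 [47.  46.  44.5 45.5 45. ]
  0.0422 theta 0.345 [20.5 47.5 46.  45.  45.5]
  0.0413 theta 0.355 [47.  46.  45.5 44.5 45. ]
  0.0412 theta 0.340 [48.  46.5 45.  45.5 46. ]
top 64
  0.0427 theta 0.425 [40.5 39.5 36.5 37.5 38.5]
  0.0403 theta 0.415 [39.  39.5 36.  38.5 37.5]
  0.0403 theta 0.430 [34.5 39.5 36.5 37.5 38.5]
  0.0393 theta 0.420 [36.  36.5 39.5 38.5 37.5]
```

Wrist depth puts the tilt at 0.350 rad, so the roller is on the stack; the pads have slipped slightly on the jaw. I push steadily at about 22 N.

play_rows --targets '[[[0,0,0.0004,0],[0,0,0.0004,0],[0,0,0.0004,0],[0,0,0.0004,0]]]'

```text
t: 20.0
eef_pos: [0.5221, 0.1501, 0.2603]
ee_rot: [-3.141, -0.008, 0.108]
force: [3.2, -8.4, 23.5]
width: 0.0497
```

play_rows --targets '[[[0,0,0,0],[0,0,0,0],[0,0,0,0],[0,0,-0.03,0],[0,0,-0.07,0]]]' --grip 0

```text
t: 20.62
eef_pos: [0.5191, 0.1502, 0.3255]
ee_rot: [3.14, 0.003, 0.106]
force: [0.8, 1.7, 0.3]
width: 0.0871
```

```bash
cat > an.py <<'E'
from h import *
O=np.array([.5353,.1511]); a=.105; Rb=np.array([[np.cos(a),np.sin(a)],[-np.sin(a),np.cos(a)]])
s=arm.get_state(); print(s["t"],s["eef_pos"],"tcp base",Rb@(s["eef_pos"][:2]-O),s["force"])
im,d,P=grab("wrist"); v,u=np.mgrid[0:400,0:640]; X=world(P,d,np.c_[u.ravel(),v.ravel()]); X[:,:2]=(X[:,:2]-O)@Rb.T
k=X[(abs(X[:,1])<.022)&(X[:,0]>-.04)&(X[:,0]<.1)&(X[:,2]>.04)&(X[:,2]<.15)]
b=[]
for t in np.arange(.28,.46,.004):
    H=np.histogram((k[:,2]-.032)*np.cos(t)+(k[:,0]-.07)*np.sin(t),np.arange(0,.08,.0005))[0]; b.append((np.sum(H.astype(float)**2)/len(k)**2,round(t,3)))
print(len(k),sorted(b)[::-1][:4])
E
python3 an.py
```

```text
20.625 [0.51911465 0.15020182 0.32546987] tcp base [-0.01619034  0.0008031 ] [0.76995641 1.686967   0.31680459]
9911 [(np.float64(0.05014119152537088), np.float64(0.348)), (np.float64(0.049874261311099115), np.float64(0.344)), (np.float64(0.04902912482490594), np.float64(0.352)), (np.float64(0.04833087121939596), np.float64(0.34))]
```

Tilt is 0.348 rad after release. One more plain downward push with closed fingertips on the jaw top.

play_rows --targets '[[[-0.002,0,0,0],[-0.002,0,0,0],[-0.002,0,0.01,0],[-0.002,0,0.022,0],[-0.002,0,0.028,0]]]' --grip 255

```text
t: 21.3
eef_pos: [0.5172, 0.1498, 0.2962]
ee_rot: [3.14, 0.002, 0.106]
force: [-0.8, -0.6, -0.1]
width: 0.0431
```

play_rows --targets '[[[0,0,0.0005,0],[0,0,0.001,0],[0,0,0.0015,0],[0,0,0.0015,0]]]'

```text
t: 21.8
eef_pos: [0.5176, 0.15, 0.2968]
ee_rot: [-3.141, -0.0, 0.106]
force: [-0.6, 0.3, 0.2]
width: 0.0036
```

play_rows --targets '[[[0,0,0.001,0],[0,0,0.002,0],[0,0,0.003,0],[0,0,0.003,0]]]'

```text
t: 22.3
eef_pos: [0.5175, 0.1499, 0.2934]
ee_rot: [3.141, 0.0, 0.106]
force: [0.0, -0.1, 0.3]
width: 0.0004
```

play_rows --targets '[[[0,0,0.001,0],[0,0,0.001,0]]]'

```text
t: 22.55
eef_pos: [0.5175, 0.15, 0.2924]
ee_rot: [3.142, 0.0, 0.106]
force: [0.3, -0.8, -0.6]
width: 0.0006
```

play_rows --targets '[[[0,0,0.001,0],[0,0,0.001,0]]]'

```text
t: 22.8
eef_pos: [0.5175, 0.15, 0.2914]
ee_rot: [3.142, 0.0, 0.106]
force: [0.8, -0.2, 0.3]
width: 0.0004
```

play_rows --targets '[[[0,0,0.001,0],[0,0,0.001,0]]]'

```text
t: 23.05
eef_pos: [0.5176, 0.15, 0.2909]
ee_rot: [3.142, -0.0, 0.106]
force: [-1.8, -0.4, 5.3]
width: 0.0004
```

play_rows --targets '[[[0,0,0.001,0],[0,0,0.001,0]]]'

```text
t: 23.3
eef_pos: [0.5176, 0.15, 0.2907]
ee_rot: [3.142, -0.001, 0.107]
force: [-3.4, -0.8, 11.0]
width: 0.0007
```

Contact is firm and stiff, about 6 N per mm. I go on to 20 N and hold.

play_rows --targets '[[[0,0,0.0007,0],[0,0,0.0014,0],[0,0,0.0014,0],[0,0,0.0014,0],[0,0,0.0014,0]]]'

```text
t: 23.92
eef_pos: [0.5175, 0.15, 0.2904]
ee_rot: [-3.142, -0.001, 0.107]
force: [-8.9, -1.1, 21.7]
width: 0.0002
```

play_rows --targets '[[[0,0,0.0002,0],[0,0,0.0002,0],[0,0,0.0002,0],[0,0,0.0002,0],[0,0,0.0002,0]]]'

```text
t: 24.55
eef_pos: [0.5175, 0.1499, 0.2903]
ee_rot: [-3.142, -0.001, 0.107]
force: [-9.8, -0.8, 23.4]
width: 0.0004
```

play_rows --targets '[[[0,0,-0.005,0],[0,0,-0.03,0],[0,0,-0.08,0],[-0.04,0,-0.1,0],[-0.07,0,-0.1,0]]]'

```text
t: 25.18
eef_pos: [0.4473, 0.1425, 0.3894]
ee_rot: [-3.14, -0.003, 0.106]
force: [-0.2, 1.1, 0.2]
width: 0.0003
```

play_rows --targets '[[[0,0,0,0],[0,0,0,0]]]'

```text
t: 25.42
eef_pos: [0.4482, 0.1427, 0.388]
ee_rot: [-3.141, -0.001, 0.107]
force: [0.5, 0.2, -0.3]
width: -0.0
```

```bash
python3 an.py; python3 chk.py w9.png
python3 - <<'E'
from h import *
im,d,P=grab("side"); a=cv2.resize(im[120:240,230:400],None,fx=4,fy=4,interpolation=2); save("s9.png",a)
E
```

```text
25.425 [0.44822966 0.14272608 0.38802167] tcp base [-0.08746845  0.00079779] [ 0.54524651  0.21182354 -0.33073336]
6653 [(np.float64(0.042868995223463775), np.float64(0.344)), (np.float64(0.04269480678288432), np.float64(0.348)), (np.float64(0.04189326884580548), np.float64(0.352)), (np.float64(0.041767609169216256), np.float64(0.34))]
t 25.475 [0.44844973 0.14276759 0.38778333] tcp base [-0.08724524  0.00081601] 0.10626446103151621 0.0003743120082097418
stack top 101 0.05626525489260681 ((-0.04259508103132248, 0.0021589347161352634), (0.012202292680740356, 0.008745962753891945), 11.282554626464844) [-0.0488385  -0.00293284  0.05450045] [-0.03732587  0.00743088  0.05808853]
vise pts min x [[-0.03485919 -0.00937905  0.07639197]
 [-0.03484982  0.01750759  0.0770301 ]
 [-0.03482644  0.00982301  0.07726094]
 [-0.0348197   0.01365226  0.07739394]
 [-0.03481018  0.01556196  0.07753562]]
```

View pics/s9.png

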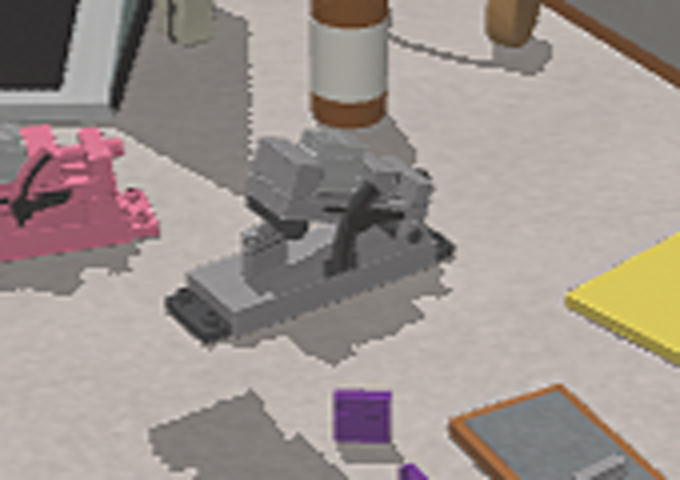

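View pics/w9.png

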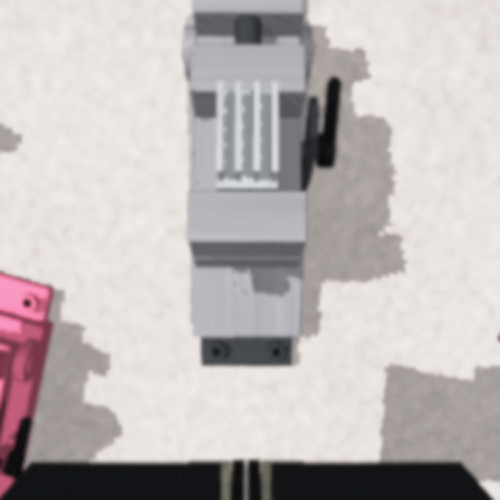

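The roller rests on the upright stack (side crop (265,250)), the tilt is about 0.346 rad, and the robot is clear of everything. I hand the job in.

```bash
python3 -c "
from station import job_done; print(job_done())"
```

```text
the job is handed in; nothing more can be done
None
```

The vise body is set at about 20° on the 34.2 mm stack and the job is handed in; no verdict was reported.

**What I did:**
- I lifted the grey vise body to about 0.69 rad by the fixed jaw.
- I set the 34.2 mm stack on the base and pushed it about 14 mm further in with closed fingers.
- I lowered the body until the roller met the stack, then pushed down at about 19–23 N with the jaw gripped. After letting go I pushed again at about 22–23 N with closed fingertips on the jaw top.

**Last checks:**
- **Tilt:** wrist depth gives 0.344–0.348 rad; the target is 0.349.
- **Stack:** its top is at 56.3 mm, so it is seated. Its visible rear end had not moved, and I estimate its centre about 7 mm along and 3–4 mm across from the rest spot. It is turned about 11° about the vertical. Its far end was hidden under the body, so the centre is inferred.
- **Robot:** it is clear and reads no force.

**What disagreed or went unchecked:**
- **Arm-based tilt:** the angle worked out from the arm's position read 22° when the roller made contact. I put that down to the pads slipping on the jaw and trusted the depth reading.
- **Top-camera tilt:** the same fit on the top camera gave about 0.42 rad from only 64 points while the arm was over the vise, and I disregarded it.
- **Roller load:** I could not measure it directly. I estimated about 19 N during the gripped push.
- **Bystanders:** I did not measure the other stacks, the cup or the bottle again at the end. I saw no contact with them.

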